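Set the taps of a vacuum filter manifold

ROBOT

A 6-joint arm with a two-finger parallel gripper is mounted at the origin on the work surface. World frame = base frame: x ahead of the robot, y to its left, z up, the work surface at z = 0. Lengths are in m, angles in rad, forces in N, time in s.
With the tool pointing down it reaches from about 0.425 to 0.95 m from the base axis. Payload 3.5 kg.
Tool frame: the origin (TCP) lies on the centre line of the jaws, within the pads' length; the fingertips stand 19 mm ahead of it and the grasp point (between the pads) is the TCP; z points along the fingers, y is the line along which they close (so a half turn about z gives the same grasp; the last joint's range is limited). The gripper opens to 85 mm and grips with 20 to 120 N. Pads are 22 mm wide; open, the fingers measure 114 mm over their backs; the gripper's body (76 mm by 85 mm) begins 54 mm behind the grasp point. The pads swing forward as they close: fully open they stand 13 mm farther back than shut.
Start: joints at [-1.412, 0.286, 1.577, -0, 1.279, -0.15], TCP at [0.205, -0.643, 0.25] pointing down, gripper open.
Joint ranges: [-2.77, 2.77], [-0.9, 2.22], [0.21, 2.48], [-1.53, 4.67], [0.24, 2.81], [-2.84, 2.84]. Speed limits (rad/s): [2.79, 2.79, 3.14, 3.14, 3.14, 3.14].

INTERFACE

Orientations are given as a unit quaternion [x, y, z, w].
In Python, from plant import ctrl, imaging gives the robot as it stands. The module is installed in compiled form; this text tells all that it offers.
- The arm moves only by the shell command python3 -m handwheel 'ROWS' [OPENING] [FORCE]. ROWS is JSON, one flat list of numbers, 6 for each row, row after row: the shift along the world's x, y, z in units of 150 mm (1.0 is 150 mm), then the turn, a rotation vector about the world's x, y, z in units of 90 degrees (1.0 is 90 degrees). In form: [tx, ty, tz, rx, ry, rz, tx, ty, tz, rx, ry, rz, ...]. A call has 1 to 5 rows; each row shifts and turns the commanded pose from where the row before left it; what a row does not reach is not made up. A row lasts 1/12 s, in which the tool goes at most 41.7 mm and 7.16 degrees, less where a joint would pass 70% of its speed; a pose out of reach is approached as far as the arm can. A call with a number of a shift or a turn outside -1 to 1 is refused whole. A call with a gripper value outside its range is refused whole. OPENING is the opening, from 0 (shut) to 1 (fully open), set as the call begins (- or left out, the last holds). The fingers move at their own pace and stop on an object; FORCE is the grip in N (left out, the last holds). Time passes only in rows, so rows that do not move let the fingers close. It gives the time, the measured TCP pose, the force, the opening and the grip force at its end, in the units of the state.
- ctrl.get_state(): the state, without advancing time (a new reading comes with each control period).
- imaging.read_camera(name): name is "scene" or "top"; returns (picture, depth): 480x640x3 uint8, blue, green, red; 480x640 float32, m along the optical axis (not along the pixel's ray), 0 where there is no reading.
- imaging.get_calibration(name): a dict with "fovy" (degrees; the focal length in pixels is half the picture's height over the tangent of half this angle, whatever the lens; pixels are square), "cx", "cy" (the principal point, pixels), "R" (3x3) and "t" (3): a world point X has camera coordinates R X + t. Camera axes: x right, y down, z forward; pixel columns grow to the right and rows downward; lengths in m; the calibration is good to about 2 mm. A picture is of the moment at which its call begins. get_calibration takes no time and is no camera call.
- ctrl.sign_off(): hands the job in; it is judged then, once.
The state is a dict: "time": time; "qpos": joint angles; "dq": joint speeds; "joint_efforts": joint torques, N m; "eef_pos": TCP position; "tcp_rot": TCP orientation; "contact_force": force on the tool from outside, world axes, zero at the start; "wrist_torque": the same for the moment, N m; "opening": opening from 0.0 (shut) to 1.0 (fully open); "finger_force": force on a finger pad.
Only numpy, scipy, OpenCV 4.12 (cv2) and the standard library are available. Lean on these libraries where they do the work, as an engineer would, in place of code of your own. Each camera call takes 0.05 s, during which the arm holds its last target. There are 200 camera calls.

TASK

Get the three-place filter manifold ready for the vacuum: with a fingertip, push the tap handles round until the taps of the two places that carry a tall funnel are fully open (handle in line with its side pipe, pointing away from its funnel) and the tap of the place closed by the low stopper is fully shut (handle square across its pipe, to its stop). Do not lift anything: leave the funnels and the stopper sitting in their seats, and everything else where it stands.

Things in the scene. Friction and masses are not known exactly. Their poses are not given: they have to be found in the camera images.
- tap_left (a joint): tap handle angle of the left (seen from the robot, +y of the manifold) place, rad, growing counter-clockwise from above. 0 = fully shut: across its side pipe, pointing to manifold +y. 1.571 = fully open: in line with its side pipe, pointing to manifold -x, away from the seat. Hard stops at both ends; stays where left; 60 mm from the pivot it takes about 2 N. Starts part-way, 0.5 to 1.05
- pivot_left (a point): pivot of that left handle: on its vertical axis, at mid-height of the handle (107 mm above the table). It is part of the fixed manifold and has the manifold's orientation
- tip_left (a point): point near the free end of the left handle, 70 mm from the pivot, same height. The handle is a level black bar 14 mm wide and 14 mm tall (100 to 114 mm above the table) with an 18 mm round end, reaching 79 mm from its axis; its hub is 26 mm across, 93 to 115 mm above the table. Below: the brass tap body, top 67 mm above the table
- seat_left (a point): centre of the floor of the left funnel seat, 75 mm above the table, 90 mm behind (manifold +x) that place's tap pivot. The seat is a steel cup, 52 mm across outside, 44 mm inside, rim 10 mm above this point
- tap_mid (a joint): tap handle angle of the middle place, rad, growing counter-clockwise from above. 0 = fully shut: across its side pipe, pointing to manifold +y. 1.571 = fully open: in line with its side pipe, pointing to manifold -x, away from the seat. Hard stops at both ends; stays where left; 60 mm from the pivot it takes about 2 N. Starts part-way, 0.5 to 1.05
- pivot_mid (a point): pivot of that mid handle: on its vertical axis, at mid-height of the handle (107 mm above the table). It is part of the fixed manifold and has the manifold's orientation
- tip_mid (a point): point near the free end of the mid handle, 70 mm from the pivot, same height. The handle is a level black bar 14 mm wide and 14 mm tall (100 to 114 mm above the table) with an 18 mm round end, reaching 79 mm from its axis; its hub is 26 mm across, 93 to 115 mm above the table. Below: the brass tap body, top 67 mm above the table
- seat_mid (a point): centre of the floor of the mid funnel seat, 75 mm above the table, 90 mm behind (manifold +x) that place's tap pivot. The seat is a steel cup, 52 mm across outside, 44 mm inside, rim 10 mm above this point
- tap_right (a joint): tap handle angle of the right (-y of the manifold) place, rad, growing counter-clockwise from above. 0 = fully shut: across its side pipe, pointing to manifold +y. 1.571 = fully open: in line with its side pipe, pointing to manifold -x, away from the seat. Hard stops at both ends; stays where left; 60 mm from the pivot it takes about 2 N. Starts part-way, 0.5 to 1.05
- pivot_right (a point): pivot of that right handle: on its vertical axis, at mid-height of the handle (107 mm above the table). It is part of the fixed manifold and has the manifold's orientation
- tip_right (a point): point near the free end of the right handle, 70 mm from the pivot, same height. The handle is a level black bar 14 mm wide and 14 mm tall (100 to 114 mm above the table) with an 18 mm round end, reaching 79 mm from its axis; its hub is 26 mm across, 93 to 115 mm above the table. Below: the brass tap body, top 67 mm above the table
- seat_right (a point): centre of the floor of the right funnel seat, 75 mm above the table, 90 mm behind (manifold +x) that place's tap pivot. The seat is a steel cup, 52 mm across outside, 44 mm inside, rim 10 mm above this point
- manifold: three-place stainless filter manifold, fixed to the bench; base plate 270 x 460 x 12 mm. Origin on the table, x away from the robot (tap pivots at x -30 mm, seats +60 mm, header pipe -100 mm, 26 mm thick, top 63 mm above the table), y to the left along the row: places at y +135, 0, -135 mm
- funnel_a: one of two equal white plastic filter funnels, loose in a seat: open cup 60 mm across on a short neck, 72 mm tall, so its rim is 147 mm above the table; origin at the centre of its foot, z up
- funnel_b: one of two equal white plastic filter funnels, loose in a seat: open cup 60 mm across on a short neck, 72 mm tall, so its rim is 147 mm above the table; origin at the centre of its foot, z up
- stopper: low white plastic stopper, 40 mm across and 26 mm tall with a 22 mm wide knob, loose in the seat of the place that is not used; origin at the centre of its underside, z up
- dish: covered petri dish 90 mm across, 18 mm tall, in front of the manifold; to be left alone; origin at the centre of its underside
- vial: small capped vial 28 mm across, 50 mm tall, in front of the manifold; to be left alone; origin at the centre of its underside
- jar: amber jar 42 mm across, 62 mm tall, standing on the manifold's base plate between the left and middle seats; to be left alone; origin at the centre of its underside
- flask: media bottle 72 mm across, 150 mm tall, left of the manifold; to be left alone; origin at the centre of its underside
- beaker: glass beaker 72 mm across, 90 mm tall, right of the manifold; to be left alone; origin at the centre of its underside
- tip_box: pipette tip box 125 x 85 x 62 mm, left of the manifold; to be left alone; origin at the centre of its underside
- timer: bench timer 60 x 70 x 24 mm, right of the manifold; to be left alone; origin at the centre of its underside
There are look-alikes about, which are no part of the job. Leave any green look-alike of the funnel_b alone. Leave any green or pink look-alike of the funnel_a alone.

How it is judged:
By the outcome, as a careful person would: the job done as asked, in the order asked, and still so for the second after the job is handed in, with the robot touching nothing.
It also fails if it takes over 64 s, if anything falls off the work surface, if the arm or the gripper's body presses on something with over 40 N, if the wrist force passes 120 N, or if a joint passes its speed limit or range.

## Working session

There is one attempt and no reset: what is moved stays moved. The work goes in short steps, Python scripts to look and compute and a shell command to move; the robot and the scene stay as the last step left them, time stands still between calls to the robot, and variables do not carry over. Pictures are saved under pics/ and viewed, at most 10 in all, crops included, and the job is handed in when it is done.

```bash
mkdir -p pics
cat > h.py <<'E'
import numpy as np, cv2
from plant import ctrl, imaging
def cam(n):
    c=imaging.get_calibration(n); p,d=imaging.read_camera(n)
    f=240/np.tan(np.radians(c['fovy'])/2); return p,d,c,f
def plane(c,f,u,v,z):
    R=np.array(c['R']);t=np.array(c['t']); o=-R.T@t
    r=R.T@np.array([(u-c['cx'])/f,(v-c['cy'])/f,1]); return o+r*(z-o[2])/r[2]
def proj(c,f,X):
    q=np.array(c['R'])@np.array(X)+np.array(c['t']); return q[:2]/q[2]*f+[c['cx'],c['cy']]
E
python3 - <<'E'
from h import *
for n in('top','scene'):
    p,d,c,f=cam(n); cv2.imwrite(f'pics/{n}0.png',p); np.savez(f'{n}0.npz',p=p,d=d); print(n,c,f)
print(ctrl.get_state())
E
```

```text
top {'fovy': 42.68156791656173, 'cx': 316.7167135978493, 'cy': 252.40450276739784, 'R': array([[ 0.0098144 , -0.99978897,  0.01804684],
       [-0.99023198, -0.01222769, -0.13889241],
       [ 0.13908377, -0.01650741, -0.99014303]]), 't': array([0.01325966, 0.54438721, 1.31913222])} 614.275843574889
scene {'fovy': 57.047598366356716, 'cx': 317.8430702190143, 'cy': 239.32067649093952, 'R': array([[-0.14684169,  0.9891498 , -0.00449331],
       [ 0.75982208,  0.10988664, -0.64077713],
       [-0.63333082, -0.09750692, -0.7677138 ]]), 't': array([ 0.04768326, -0.37220936,  1.26209011])} 441.58749783234776
{'time': 0.1, 'qpos': array([-1.41203513e+00,  2.87117555e-01,  1.57804330e+00,  2.60412215e-05,
        1.27861920e+00, -1.50049194e-01]), 'dq': array([ 0.00084743,  0.00073821, -0.00443371,  0.00048438,  0.00031547,
        0.00110385]), 'joint_efforts': array([ 6.25141984e-04, -4.07295692e+01, -2.93700439e+01, -1.38478304e-04,
        3.43169588e-03, -4.68682629e-06]), 'eef_pos': array([ 0.20506201, -0.64250808,  0.2490516 ]), 'tcp_rot': array([ 9.88103170e-01,  1.53788588e-01,  7.70040485e-06, -1.09374576e-03]), 'contact_force': array([ 0.1115219 , -0.57128843, -0.01433805]), 'wrist_torque': array([ 0.01046168,  0.03400166, -0.01414774]), 'finger_force': 0.0, 'opening': 1.0036619230062773}
```

View pics/top0.png

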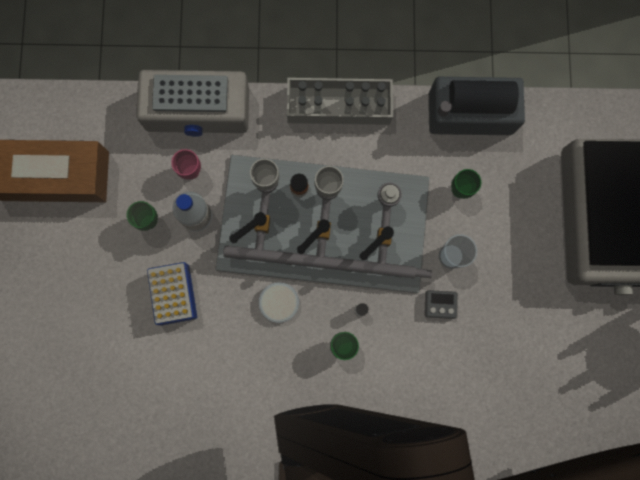

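View pics/scene0.png

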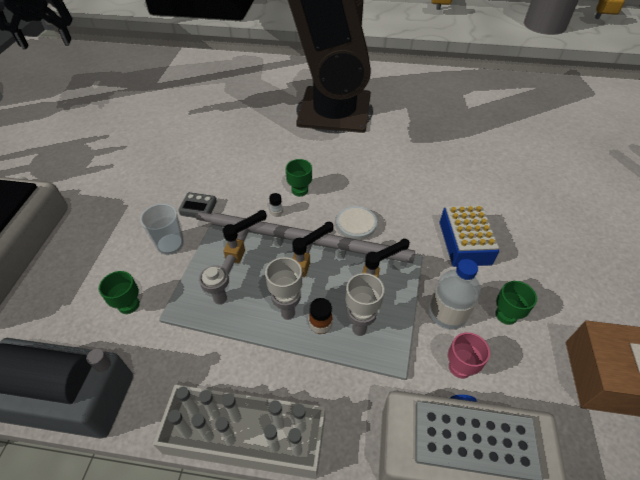

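The top view shows the left place (funnel at 264,175) with its handle from hub (262,220) to tip (235,238). The middle place (funnel at 329,182) has its handle from (323,228) to (303,248). The right place (stopper at 390,192) has its handle from (387,234) to (365,256). 

Possible confusions are the green funnels at (143,215), (466,184) and (344,346) and the pink one at (186,164). They all stand off the manifold, so I leave them alone. Left and middle get opened, right gets shut.

Run:
```python
from h import *
c=imaging.get_calibration('top'); f=614.2758
z=np.load('top0.npz');p,d=z['p'],z['d']
R=np.array(c['R']);t=np.array(c['t'])
v,u=np.mgrid[:480,:640]
P=(np.stack([(u-c['cx'])/f*d,(v-c['cy'])/f*d,d],-1)-t)@R
dark=(p.max(2)<45)&(d>0)
roi=(u>220)&(u<410)&(v>200)&(v<270)
m=(dark&roi&(P[...,2]>.09)&(P[...,2]<.13)).astype(np.uint8)
n,l,s,_=cv2.connectedComponentsWithStats(m)
H=[]
for i in range(1,n):
    if s[i,4]<60: continue
    vv,uu=np.nonzero(l==i)
    Q=np.array([plane(c,f,a,b,.114)[:2] for a,b in zip(uu,vv)])
    mu=Q.mean(0); w=np.linalg.svd(Q-mu,full_matrices=False)[2][0]
    if w[0]>0: w=-w   # toward -x tip
    pr=(Q-mu)@w
    # hub end = min pr ; hub radius 13
    print(s[i],'z',np.median(P[l==i][:,2]).round(4),'len',np.ptp(pr).round(4),'dir',np.degrees(np.arctan2(w[1],w[0])).round(1),'piv',(mu+w*(pr.max()-.079)).round(4),'piv2',(mu+w*(pr.min()+.013)).round(4),'tip',(mu+w*(pr.max()-.009)).round(4))
# funnel rims / stopper via depth
for nm,(a,b),lo,hi in(('L',(264,175),.137,.157),('M',(329,182),.137,.157),('R',(390,192),.09,.125)):
    k=((u-a)**2+(v-b)**2<25**2)&(P[...,2]>lo)&(P[...,2]<hi)
    q=P[k][:,:2]; (cx,cy),r=cv2.minEnclosingCircle(q.astype(np.float32)); print(nm,k.sum(),round(cx,4),round(cy,4),round(r,4))
vis=cv2.resize(p[140:300,200:440],None,fx=3,fy=3);
cv2.imwrite('pics/crop.png',cv2.convertScaleAbs(vis,alpha=1.6))
```

```text
[230 212  36  31 331] z 0.1131 len 0.0877 dir 128.2 piv [0.6055 0.1385] piv2 [0.6029 0.1418] tip [0.5622 0.1934]
[297 220  33  34 313] z 0.1136 len 0.0896 dir 137.6 piv [0.5921 0.0061] piv2 [0.5903 0.0077] tip [0.5404 0.0533]
[360 227  33  33 307] z 0.114 len 0.0901 dir 134.8 piv [ 0.5788 -0.1277] piv2 [ 0.5775 -0.1263] tip [ 0.5294 -0.078 ]
L 183 0.6945 0.132 0.0307
M 175 0.6816 -0.0023 0.0306
R 154 0.6681 -0.1327 0.0214
```

View pics/crop.png

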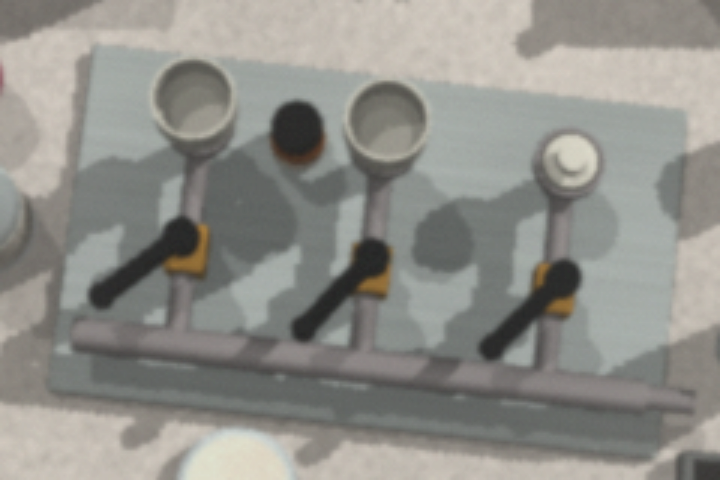

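Manifold yaw is about -5.8°. The handles stand at about 44° (left), 53° (middle) and 51° (right). I'll shut the gripper, align it with the manifold and travel high to the left handle.

```bash
python3 -m handwheel '[0.1,0.22,0,0,0,-0.065,0.1,0.22,0,0,0,-0.065,0.1,0.22,0,0,0,-0.065,0.1,0.22,0,0,0,-0.065,0.1,0.22,0,0,0,0]' 0 20
python3 -m handwheel '[0.1,0.22,0,0,0,0,0.1,0.22,0,0,0,0,0.1,0.22,0,0,0,0,0.1,0.22,0,0,0,0,0.1,0.22,0,0,0,0]'
python3 -m handwheel '[0.1,0.22,0,0,0,0,0.1,0.22,0,0,0,0,0.1,0.22,0,0,0,0,0.1,0.22,0,0,0,0,0.1,0.22,0,0,0,0]'
python3 -m handwheel '[0.1,0.22,0,0,0,0,0.1,0.22,0,0,0,0,0.1,0.22,0,0,0,0,0.1,0.22,0,0,0,0,0.1,0.22,0,0,0,0]'
python3 -m handwheel '[0.1,0.22,0,0,0,0,0.1,0.22,0,0,0,0,0.1,0.22,0,0,0,0,0.1,0.22,0,0,0,0,0,0,0,0,0,0]'
```

```text
time: 0.52
eef_pos: [0.2804, -0.4762, 0.2495]
tcp_rot: [0.999, -0.052, -0.0, -0.001]
contact_force: [1.0, -0.1, -0.7]
opening: 0.302
finger_force: 0.0
time: 0.93
eef_pos: [0.3553, -0.3111, 0.2498]
tcp_rot: [0.999, -0.05, -0.0, -0.0]
contact_force: [0.6, -0.7, -0.0]
opening: 0.004
finger_force: 0.0
time: 1.35
eef_pos: [0.4303, -0.1462, 0.25]
tcp_rot: [0.999, -0.05, -0.0, -0.0]
contact_force: [0.0, -0.9, 0.2]
opening: 0.001
finger_force: 0.0
time: 1.77
eef_pos: [0.5053, 0.0189, 0.25]
tcp_rot: [0.999, -0.05, -0.0, 0.0]
contact_force: [0.6, -1.1, -1.2]
opening: 0.003
finger_force: 0.0
time: 2.18
eef_pos: [0.5661, 0.1538, 0.2495]
tcp_rot: [0.999, -0.047, -0.0, -0.001]
contact_force: [-1.1, 0.1, -0.1]
opening: 0.002
finger_force: 0.0
```

```bash
python3 -m handwheel '[0.1,0.2,0,0,0,0,0.1,0.2,0,0,0,0,0,0,0,0,0,0,0,0,0,0,0,0]'
python3 -m handwheel '[0,0,-0.22,0,0,0,0,0,-0.22,0,0,0,0,0,-0.15,0,0,0,0,0,0,0,0,0]'
python3 - <<'E'
from h import *
p,d,c,f=cam('scene'); cv2.imwrite('pics/s1.png',cv2.resize(p[150:390,200:520],None,fx=2,fy=2)); print(ctrl.get_state()['eef_pos'])
E
```

```text
time: 2.52
eef_pos: [0.595, 0.2098, 0.2493]
tcp_rot: [0.999, -0.049, -0.001, 0.0]
contact_force: [-0.1, -0.2, 0.5]
opening: -0.006
finger_force: 0.0
time: 2.85
eef_pos: [0.5908, 0.2069, 0.1549]
tcp_rot: [0.999, -0.05, -0.006, 0.002]
contact_force: [-0.8, -0.0, -1.0]
opening: -0.005
finger_force: 0.0
[0.59255824 0.20735572 0.15825494]
```

View pics/s1.png

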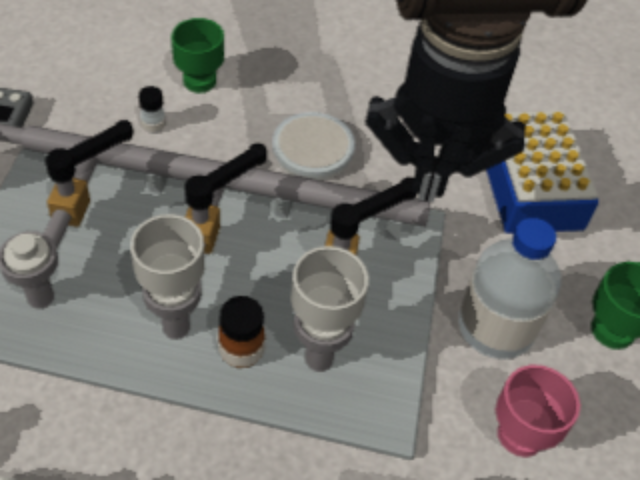

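The shut fingers hover just beyond the left handle (crop 430,185), clear of the bottle cap and the funnel. I'll lower and push.

```bash
python3 -m handwheel '[0,0,-0.15,0,0,0,0,0,-0.14,0,0,0,0,0,0,0,0,0,0,0,0,0,0,0]'
python3 -m handwheel '[-0.06,-0.05,0,0,0,0,-0.06,-0.05,0,0,0,0,-0.06,-0.05,0,0,0,0,-0.06,-0.05,0,0,0,0,-0.06,-0.05,0,0,0,0]'
python3 -m handwheel '[0,-0.02,0,0,0,0,0,-0.02,0,0,0,0,0,0,0,0,0,0,0,0,0,0,0,0]'
```

```text
time: 3.23
eef_pos: [0.5953, 0.2084, 0.1194]
tcp_rot: [0.999, -0.05, 0.0, 0.0]
contact_force: [1.0, 0.8, 0.5]
opening: 0.001
finger_force: 0.0
time: 3.65
eef_pos: [0.5536, 0.1719, 0.1232]
tcp_rot: [0.999, -0.05, 0.006, -0.002]
contact_force: [2.6, 1.5, 1.8]
opening: 0.003
finger_force: 1.6
time: 3.98
eef_pos: [0.5519, 0.1661, 0.1205]
tcp_rot: [0.999, -0.05, 0.002, -0.001]
contact_force: [-0.0, 3.5, 2.7]
opening: 0.0
finger_force: 1.9
```

```bash
for i in 1 2 ; do :; done; python3 -m handwheel '[0,-0.02,-0.02,0,0,0,0,-0.02,0,0,0,0,0,0,0,0,0,0]'
python3 -m handwheel '[0,-0.02,0,0,0,0,0,0,0,0,0,0,0,0,0,0,0,0]'
```

```text
time: 4.23
eef_pos: [0.5524, 0.1651, 0.1184]
tcp_rot: [0.999, -0.052, 0.003, -0.007]
contact_force: [0.3, 21.1, 7.4]
opening: -0.002
finger_force: 10.1
time: 4.48
eef_pos: [0.5524, 0.1647, 0.1185]
tcp_rot: [0.999, -0.052, 0.003, -0.009]
contact_force: [0.8, 26.2, 6.6]
opening: -0.005
finger_force: 13.8
```

Left tap is on its open stop (26 N). Back off, rise and cross to the middle tap.

```bash
python3 -m handwheel '[0,0.2,0,0,0,0,0,0,0.2,0,0,0,0,0,0.2,0,0,0,0,0,0,0,0,0]'
python3 -m handwheel '[0.03,-0.15,0,0,0,0,0.03,-0.15,0,0,0,0,0.03,-0.15,0,0,0,0,0.03,-0.15,0,0,0,0,0.03,-0.15,0,0,0,0]'
python3 -m handwheel '[0,0,0,0,0,0,0,0,0,0,0,0,0,0,0,0,0,0]'
```

```text
time: 4.82
eef_pos: [0.5535, 0.1872, 0.1814]
tcp_rot: [0.999, -0.049, 0.005, -0.0]
contact_force: [0.9, -0.3, 0.9]
opening: -0.005
finger_force: 0.0
time: 5.23
eef_pos: [0.5725, 0.0724, 0.1745]
tcp_rot: [0.999, -0.05, -0.001, 0.001]
contact_force: [0.4, 0.4, 0.2]
opening: 0.002
finger_force: 0.0
time: 5.48
eef_pos: [0.5724, 0.0739, 0.1747]
tcp_rot: [0.999, -0.05, -0.001, 0.0]
contact_force: [-0.2, 0.6, 0.3]
opening: -0.002
finger_force: 0.0
```

```bash
python3 -m handwheel '[0,0,-0.2,0,0,0,0,0,-0.19,0,0,0,0,0,0,0,0,0,0,0,0,0,0,0]'
python3 -m handwheel '[-0.045,-0.05,0,0,0,0,-0.045,-0.05,0,0,0,0,-0.045,-0.05,0,0,0,0,-0.045,-0.05,0,0,0,0,-0.04,-0.05,0,0,0,0]'
python3 -m handwheel '[0,-0.03,0,0,0,0,0,-0.02,0,0,0,0,0,-0.02,0,0,0,0,0,0,0,0,0,0]'
python3 -m handwheel '[0,-0.02,0,0,0,0,0,0,0,0,0,0,0,0,0,0,0,0]'
```

```text
time: 5.82
eef_pos: [0.5709, 0.0749, 0.1149]
tcp_rot: [0.999, -0.049, -0.003, 0.0]
contact_force: [0.7, -0.0, 0.6]
opening: -0.0
finger_force: 0.0
time: 6.23
eef_pos: [0.5403, 0.0356, 0.1186]
tcp_rot: [0.999, -0.05, 0.002, -0.0]
contact_force: [2.8, 2.0, 0.5]
opening: 0.0
finger_force: 1.4
time: 6.57
eef_pos: [0.5386, 0.0308, 0.1178]
tcp_rot: [0.999, -0.052, -0.002, -0.007]
contact_force: [-2.0, 21.1, 7.4]
opening: -0.001
finger_force: 10.4
time: 6.82
eef_pos: [0.5386, 0.0304, 0.1178]
tcp_rot: [0.999, -0.052, -0.002, -0.009]
contact_force: [-2.0, 28.1, 7.4]
opening: -0.002
finger_force: 14.1
```

Middle tap is on its open stop too (28 N). Now the right tap.

```bash
python3 -m handwheel '[0,0.2,0,0,0,0,0,0,0.2,0,0,0,0,0,0.2,0,0,0,0,0,0,0,0,0]'
python3 -m handwheel '[-0.04,-0.22,0,0,0,0,-0.04,-0.22,0,0,0,0,-0.04,-0.22,0,0,0,0,-0.04,-0.22,0,0,0,0,-0.04,-0.21,0,0,0,0]'
python3 -m handwheel '[0,0,0,0,0,0,0,0,0,0,0,0,0,0,0,0,0,0]'
python3 - <<'E'
from h import *
p,d,c,f=cam('scene'); cv2.imwrite('pics/s2.png',cv2.resize(p[130:370,140:460],None,fx=2,fy=2))
E
```

```text
time: 7.15
eef_pos: [0.5425, 0.0523, 0.1831]
tcp_rot: [0.999, -0.049, 0.005, 0.001]
contact_force: [1.5, -0.0, 1.3]
opening: 0.003
finger_force: 0.0
time: 7.57
eef_pos: [0.5082, -0.1128, 0.1765]
tcp_rot: [0.999, -0.05, -0.001, 0.0]
contact_force: [0.1, -0.3, 0.2]
opening: -0.002
finger_force: 0.0
time: 7.82
eef_pos: [0.509, -0.1108, 0.1764]
tcp_rot: [0.999, -0.05, -0.001, -0.0]
contact_force: [-0.2, 0.2, -0.2]
opening: 0.001
finger_force: 0.0
```

View pics/s2.png

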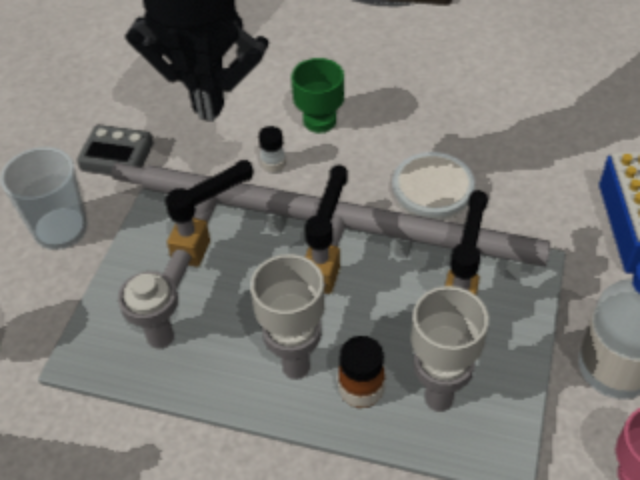

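Left handle (465,260→478,200) and middle handle (320,232→338,175) are in line with their pipes, and the funnels are undisturbed. The fingers hover in front of the right handle.

```bash
python3 -m handwheel '[0,0,-0.2,0,0,0,0,0,-0.2,0,0,0,0,0,0,0,0,0,0,0,0,0,0,0]'
python3 -m handwheel '[0.06,0.055,0,0,0,0,0.06,0.055,0,0,0,0,0.06,0.055,0,0,0,0,0.06,0.055,0,0,0,0,0.06,0.05,0,0,0,0]'
python3 -m handwheel '[0.04,0,0,0,0,0,0.03,0,0,0,0,0,0.02,0,0,0,0,0,0,0,0,0,0,0]'
python3 -m handwheel '[0.02,0,0,0,0,0,0,0,0,0,0,0,0,0,0,0,0,0]'
```

```text
time: 8.2
eef_pos: [0.5083, -0.1089, 0.1152]
tcp_rot: [0.999, -0.049, -0.002, -0.001]
contact_force: [-0.8, 0.2, 0.3]
opening: 0.006
finger_force: 0.0
time: 8.62
eef_pos: [0.5562, -0.0693, 0.1178]
tcp_rot: [0.999, -0.049, 0.001, 0.001]
contact_force: [-2.2, -5.3, 0.5]
opening: -0.0
finger_force: 2.6
time: 8.95
eef_pos: [0.5671, -0.069, 0.1169]
tcp_rot: [0.999, -0.05, -0.003, -0.001]
contact_force: [-7.2, 2.1, 5.5]
opening: 0.002
finger_force: 3.6
time: 9.2
eef_pos: [0.5675, -0.069, 0.1167]
tcp_rot: [0.999, -0.05, -0.006, -0.001]
contact_force: [-14.5, 1.9, 10.9]
opening: -0.004
finger_force: 7.5
```

```bash
python3 -m handwheel '[0.03,0,0,0,0,0,0,0,0,0,0,0,0,0,0,0,0,0]'
python3 -m handwheel '[-0.25,0,0,0,0,0,-0.1,0,0,0,0,0,0,0,0.22,0,0,0,0,0,0.25,0,0,0,0,0,0.2,0,0,0]'
python3 -m handwheel '[-0.1,-0.25,0,0,0,0,-0.1,-0.25,0,0,0,0,-0.1,-0.25,0,0,0,0,-0.1,-0.25,0,0,0,0,-0.1,-0.25,0,0,0,0]'
python3 -m handwheel '[0,-0.25,0,0,0,0,0,-0.25,0,0,0,0,0,-0.25,0,0,0,0,0,0,0,0,0,0,0,0,0,0,0,0]'
python3 - <<'E'
from h import *
p,d,c,f=cam('top'); cv2.imwrite('pics/t2.png',cv2.convertScaleAbs(cv2.resize(p[140:340,200:450],None,fx=3,fy=3),alpha=1.6))
v,u=np.mgrid[:480,:640]; R=np.array(c['R']);t=np.array(c['t'])
P=(np.stack([(u-c['cx'])/f*d,(v-c['cy'])/f*d,d],-1)-t)@R
m=((p.max(2)<45)&(d>0)&(u>220)&(u<410)&(v>200)&(v<275)&(P[...,2]>.09)&(P[...,2]<.13)).astype(np.uint8)
n,l,s,_=cv2.connectedComponentsWithStats(m)
for i in range(1,n):
    if s[i,4]<60: continue
    vv,uu=np.nonzero(l==i); Q=np.array([plane(c,f,a,b,.114)[:2] for a,b in zip(uu,vv)])
    w=np.linalg.svd(Q-Q.mean(0),full_matrices=False)[2][0]
    print(s[i],(np.degrees(np.arctan2(w[1],w[0]))%180-84.2).round(1))
E
```

```text
time: 9.45
eef_pos: [0.568, -0.069, 0.1166]
tcp_rot: [0.999, -0.049, -0.013, -0.001]
contact_force: [-27.5, 1.6, 18.6]
opening: 0.002
finger_force: 13.9
time: 9.87
eef_pos: [0.5237, -0.07, 0.2195]
tcp_rot: [0.999, -0.05, 0.001, -0.0]
contact_force: [1.3, -0.1, 0.6]
opening: -0.001
finger_force: 0.0
time: 10.28
eef_pos: [0.4481, -0.2593, 0.2182]
tcp_rot: [0.999, -0.05, 0.002, 0.0]
contact_force: [0.9, -0.0, -0.5]
opening: 0.005
finger_force: 0.0
time: 10.7
eef_pos: [0.4482, -0.3721, 0.2174]
tcp_rot: [0.999, -0.052, 0.001, 0.0]
contact_force: [-0.5, 0.2, -0.6]
opening: -0.002
finger_force: 0.0
[253 213  13  42 289] 90.2
[317 220  12  42 298] 90.4
[350 225  43  14 304] -0.6
```

View pics/t2.png

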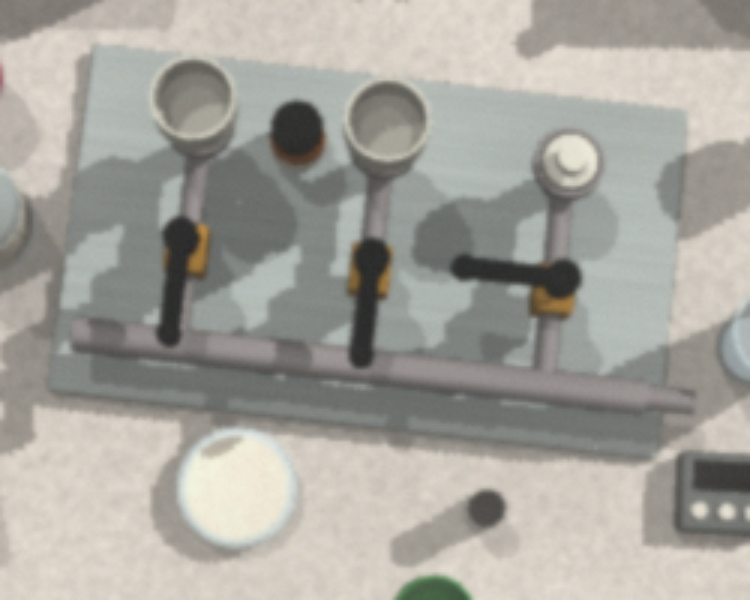

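All three are at their stops: the left handle (180,238→170,335) and middle handle (372,258→362,355) are in line, and the right one (562,277→462,266) is square across. Funnels and stopper are seated.

```bash
python3 -c "from plant import ctrl; print(ctrl.sign_off())"
```

```text
the job is handed in; nothing more can be done
None
```

The job is handed in: the left and middle taps measured fully open (about 90°) and the right tap, with the stopper, fully shut (about 0°), with the funnels and stopper still in their seats and nothing else seen to have moved.

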